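# Pop the touch-latch lid of the supply box and push it wide open

## Robot

A 6-joint arm with a two-finger parallel gripper is mounted at the origin on the work surface. World frame = base frame: x ahead of the robot, y to its left, z up, the work surface at z = 0. Lengths are in m, angles in rad, forces in N, time in s.
With the tool pointing down it reaches from about 0.15 to 0.775 m from the base axis. Payload 6.1 kg.
Tool frame: the origin (TCP) lies midway between the tips of the shut fingers; the grasp point (between the pads) lies 19 mm behind it; z points along the fingers, y is the direction in which the jaws open and shut (so a half turn about z gives the same grasp; the last joint's range is limited). The gripper opens to 85 mm and grips with 20 to 120 N. Pads are 22 mm wide; open, the fingers measure 114 mm over their backs; the gripper's body (76 mm by 85 mm) begins 54 mm behind the grasp point. The pads swing forward as they close: fully open they stand 13 mm farther back than shut.
Start: joints at [1.328, 0.126, -0.04, 1.405, 0, 1.571], TCP at [0.126, 0.51, 0.207] pointing down, gripper open.
Joint ranges: [-2.72, 2.72], [-0.95, 1.95], [-1.27, 1.35], [-1.78, 2.02], [-1.46, 1.47], [-3.14, 3.14]. Speed limits (rad/s): [2.39, 2.39, 3.01, 3.14, 3.14, 3.14].

## Interface

Orientations are given as a unit quaternion [w, x, y, z].
In Python, from cell import get_obs, read_camera, get_calibration, sign_off gives the robot as it stands.
- The arm moves only by the tool drive_tool, never from a script. Its arguments are lists of equal length, an entry for each row: "hand": the finger opening in mm, from 0 to 85.4; "translation": the shift along the tool's x, y, z in units of 30 mm (1.0 is 30 mm), a list of three; "roll": the turn about the tool's z in units of 8 degrees (1.0 is 8 degrees). A call has 1 to 8 rows; each row shifts and turns the pose as measured when the row begins, along the tool's axes as they then stand; what a row does not reach is not made up. A row lasts 1/8 s, in which the tool goes at most 62.5 mm and 10.7 degrees, less where a joint would pass 70% of its speed; a pose out of reach is approached as far as the arm can. A call is refused whole if a number of a shift passes 1 or a number of a turn 1, either way. A call with a gripper value outside its range is refused whole. The fingers move at their own pace and stop on an object; the grip force is fixed at half the most. Time passes only in rows, so rows that do not move let the fingers close. It gives the time, the measured TCP pose, the force and the opening at its end, in the units of the state.
- get_obs(): the state, without advancing time (a new reading comes with each control period).
- read_camera(name): name is "scene" or "top"; returns (picture, depth): 384x512x3 uint8, red, green, blue; 384x512 float32, m along the optical axis (not along the pixel's ray), 0 where there is no reading.
- get_calibration(name): a dict with "intrinsics" (3x3 intrinsics, pixels), "k1" (the pictures are not rectified: a ray, as slopes to the right and down, at radius r is drawn at 1 + k1 r^2 times it, then the intrinsics apply), "rvec" (rotation vector, rad) and "tvec" (3), from world to camera coordinates, as OpenCV has them. Camera axes: x right, y down, z forward; pixel columns grow to the right and rows downward; lengths in m; the calibration is good to about 2 mm. A picture is of the moment at which its call begins. get_calibration takes no time and is no camera call.
- sign_off(): hands the job in, once; it reports no verdict.
The state is a dict: "clock": time; "qpos": joint angles; "dq": joint speeds; "joint_efforts": joint torques, N m; "position": TCP position; "orientation": TCP orientation; "ft_force": force on the tool from outside, world axes, zero at the start; "wrist_torque": the same for the moment, N m; "grip_width": finger opening in m.
Only numpy, scipy, OpenCV 4.12 (cv2) and the standard library are available. Lean on these libraries where they do the work, as an engineer would, in place of code of your own. Each camera call takes 0.05 s, during which the arm holds its last target.

## Task

Open the supply box with the green lid for the hand-out: press its lid down with a fingertip until the catch lets go and the lid springs ajar, then push the lid back with the finger until it stands upright. Do not pinch the lid or pick anything up, keep the box with the yellow lid shut, and leave everything else standing where it is.

Things in the scene. Friction and masses are not known exactly. Their poses are not given: they have to be found in the camera images.
- green_box: Grey fixed plastic supply box with an inset green lid, 180 (x) x 150 (y) x 110 high; origin: centre of its underside on the table. Its x axis points from the lid's free front edge to its hinge, z is up; the rim and the shut lid's top are flush at 110 above the table.
- green_lid (a joint): Lid angle of the green box, rad: 0 shut and latched, negative pressed in (stop at -0.04), grows as the lid swings up about its hinge line, which runs along the box's y; 1.57 upright, stop at 1.75. Lid 160 deep from hinge to free edge, 134 wide, 12 thick. When unlatched, a spring lifts it to about 0.5 and no farther; it then stays where it is left and cannot be latched again.
- yellow_box: Grey fixed plastic supply box with an inset yellow lid, 180 (x) x 150 (y) x 110 high; origin: centre of its underside on the table. Its x axis points from the lid's free front edge to its hinge, z is up; the rim and the shut lid's top are flush at 110 above the table.
- yellow_lid (a joint): Lid angle of the yellow box, rad: 0 shut and latched, negative pressed in (stop at -0.04), grows as the lid swings up about its hinge line, which runs along the box's y; 1.57 upright, stop at 1.75. Lid 160 deep from hinge to free edge, 134 wide, 12 thick. When unlatched, a spring lifts it to about 0.5 and no farther; it then stays where it is left and cannot be latched again.
- green_press (a point): Centre of the white round dot (26 dia, 1 raised) on top of the green lid, 22 from its free edge: the place to press. Touch latch: pressing it down about 3 mm (-0.02 rad, some 5 to 7 N; stop at 6 mm) frees the catch; once the finger is taken away the lid springs up to about 0.5 rad, its free edge some 75 mm higher. The point moves with the lid.
- green_edge (a point): Middle of the lower corner of the green lid's free edge: 160 from the hinge line and 6 below the lid's middle plane. It moves with the lid. Swinging the ajar lid on takes a slow push of some 3 to 12 N here, against the stiff hinge: a finger pointing down in front of the edge, its tip some 20 below it, moved up and back along the edge's arc, does it.
- green_hinge (a point): Middle of the green lid's hinge line, 104 above the table, 78 behind the box's centre along the box's x; its axes turn with the lid (x from free edge to hinge, z out of the lid's top).
- oil_a: Bystander: tall golden cooking-oil bottle with a green label and red cap, 72 dia x 230 mm, loose, standing on the table; origin: centre of its underside.
- oil_b: Bystander: tall golden cooking-oil bottle with a green label and red cap, 72 dia x 230 mm, loose, standing on the table; origin: centre of its underside.
- oil_c: Bystander: tall golden cooking-oil bottle with a green label and red cap, 72 dia x 230 mm, loose, standing on the table; origin: centre of its underside.
- tin_a: Bystander: low food tin with a red label, 68 dia x 60 mm, loose, standing on the table; origin: centre of its underside.
- tin_b: Bystander: low food tin with a blue label, 68 dia x 60 mm, loose, standing on the table; origin: centre of its underside.
- jar: Bystander: glass jar with an orange cap, 68 dia x 90 mm, loose, standing on the table; origin: centre of its underside.
- mug: Bystander: blue mug, 76 dia x 90 mm, loose, standing on the table; origin: centre of its underside.

How it is judged:
On the way, in this order (a step that is already met when the one before it is completed fails the run):
1. the green lid is pressed in at its free edge (below -0.012 rad) (value of joint green_lid below -0.012 rad), for 0.04 s.
2. the green lid has sprung ajar (above 0.3 rad) (value of joint green_lid above 0.3 rad), for 0.2 s.
At the end, for the whole second after the job is handed in: The green lid stands open and still at 1.3 rad (75 degrees) or more, the yellow lid is shut (below 0.1 rad), and every bystander is within 30 mm of where it started (value of joint green_lid above 1.3 rad and velocity of joint green_lid between -0.1 and 0.1 rad/s and value of joint yellow_lid below 0.1 rad and distance of each of oil_a, oil_b, oil_c, tin_a, tin_b, jar, mug from where it was at the start of the episode below 0.03 m); the robot touches nothing.
It fails at once if the yellow lid is opened (value of joint yellow_lid above 0.1 rad).
It fails at once if the open green lid is pinched: fingers press with over 3 N on its upper and its under skin at once (value of joint green_lid above 0.2 rad and contact force between the fingers and green_lid_c0 above 3 N and contact force between the fingers and green_lid_c1 above 3 N).
It fails at once if a bystander is lifted by over 15 mm (height (world z) of any of oil_a, oil_b, oil_c, tin_a, tin_b, jar, mug above 0.015 m).
It fails at once if a bystander is shifted by over 30 mm or knocked over (distance of any of oil_a, oil_b, oil_c, tin_a, tin_b, jar, mug from where it was at the start of the episode above 0.03 m or angle between any of oil_a, oil_b, oil_c, tin_a, tin_b, jar, mug's own z axis and vertical above 0.4 rad).
It also fails if it takes over 51 s, if anything falls off the work surface, if the arm or the gripper's body presses on something with over 40 N, if the wrist force passes 120 N, or if a joint passes its speed limit or range.

## Working session

There is one attempt and no reset: what is moved stays moved. The work goes in short steps, Python scripts to look and compute and a tool call to move; the robot and the scene stay as the last step left them, time stands still between calls to the robot, and variables do not carry over. Pictures are saved under pics/ and viewed, and the job is handed in when it is done.

Besides the shell and the picture viewer there is one more tool, called as name(argument=value, ...), one argument or row to a line, values as JSON. drive_tool: Moves the arm, as the interface text tells. Its arguments: {"type":"object","properties":{"hand":{"type":"array","items":{"type":"number"}},"translation":{"type":"array","items":{"type":"array","items":{"type":"number"}}},"roll":{"type":"array","items":{"type":"number"}}},"required":["hand","translation","roll"]}

```bash
mkdir -p pics; ls
python3 - <<'E'
from cell import *
import cv2,numpy as np
o=get_obs();print(o)
for n in("scene","top"):
    p,d=read_camera(n);c=get_calibration(n);print(n,c)
    cv2.imwrite(f"pics/{n}0.png",p[:,:,::-1]);np.savez(f"{n}0.npz",p=p,d=d)
E
```

```text
pics
{'clock': 0.0, 'qpos': array([ 1.32800511e+00,  1.26416875e-01, -4.06216633e-02,  1.40538697e+00,
       -1.65246491e-05,  1.57082401e+00]), 'dq': array([-0.00068953, -0.00037348, -0.00138195, -0.00013551,  0.00027096,
       -0.00080648]), 'joint_efforts': array([-2.71958734e-04, -4.35912752e+01,  3.52924633e+01,  1.71681528e-02,
        1.63969685e-05,  8.21884811e-06]), 'position': array([0.12611487, 0.50916865, 0.2059029 ]), 'orientation': array([-9.04322988e-05,  1.21111354e-01,  9.92638593e-01, -8.09597529e-04]), 'ft_force': array([-0.88409007, -0.124983  ,  0.27492477]), 'wrist_torque': array([0.01608787, 0.04289592, 0.02210873]), 'grip_width': 0.08562230284471088}
scene {'intrinsics': array([[388.75400323,   0.        , 252.64010631],
       [  0.        , 388.75400323, 192.57178243],
       [  0.        ,   0.        ,   1.        ]]), 'k1': -0.1305831594116224, 'rvec': array([ 1.07621949,  2.49293048, -0.90735536]), 'tvec': array([ 0.39598534, -0.27551327,  1.49424572])}
top {'intrinsics': array([[478.95391213,   0.        , 260.71515824],
       [  0.        , 478.95391213, 191.43164088],
       [  0.        ,   0.        ,   1.        ]]), 'k1': 0.06619676974334063, 'rvec': array([ 2.1838258 , -2.19394268,  0.08547627]), 'tvec': array([6.98269103e-04, 5.88535660e-01, 1.54375405e+00])}
```

View pics/scene0.png

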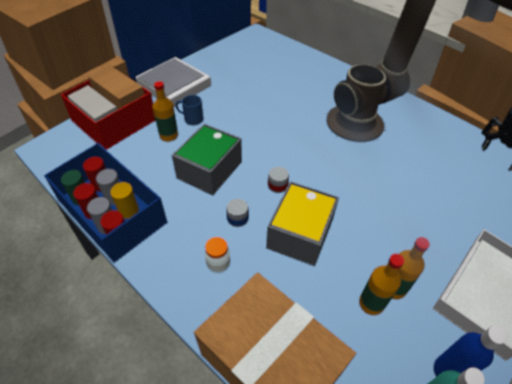

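View pics/top0.png

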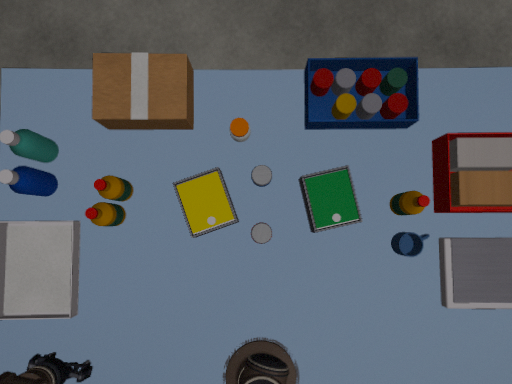

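The top view shows the green box right of centre, with its dot at (336,217) and its hinge on the far side. The yellow box is at about (206,203). A tin stands between them at (261,175), and another at (261,233). The mug (408,243) and an oil bottle (410,203) are to the right.

```bash
cat > h.py <<'E'
import numpy as np,cv2
from cell import *
def world(n,uv,d=None,z=None):
    c=get_calibration(n);K=c['intrinsics'];R=cv2.Rodrigues(c['rvec'])[0];t=c['tvec']
    uv=np.asarray(uv,float).reshape(-1,1,2)
    x=cv2.undistortPoints(uv,K,np.array([c['k1'],0,0,0.])).reshape(-1,2)
    r=np.c_[x,np.ones(len(x))]
    if d is not None: return (r*np.asarray(d).reshape(-1,1)-t)@R
    C=-R.T@t; w=r@R
    return C+w*((z-C[2])/w[:,2])[:,None]
E
python3 - <<'E'
from h import *
for n in("top","scene"):
    f=np.load(n+"0.npz");p=f['p'].astype(int);d=f['d']
    r,g,b=p[...,0],p[...,1],p[...,2]
    m=(g>90)&(r<60)&(b<90) if 0 else (g>1.6*r)&(g>1.4*b)&(g>80)
    nl,l,s,c=cv2.connectedComponentsWithStats(m.astype(np.uint8))
    for k in range(1,nl):
        if s[k,4]>300:
            v,u=np.nonzero(l==k);W=world(n,np.c_[u,v],d=d[v,u]);print(n,s[k],W.mean(0),np.median(W[:,2]))
            P=world(n,np.c_[u,v],z=.11)[:,:2]
            rc=cv2.minAreaRect(P.astype(np.float32));print(rc,cv2.boxPoints(rc))
            x,y,w,h,_=s[k]
            mm=np.zeros(m.shape,bool);mm[y:y+h,x:x+w]=1
            wt=mm&(p.min(2)>150);v,u=np.nonzero(wt);print("dot",len(u),u.mean(),v.mean(),world(n,[[u.mean(),v.mean()]],z=.111))
f=np.load("top0.npz")
for nm,u in dict(tinb=(261,175),tina=(261,233),jar=(239,127),mug=(408,243),oilcap=(423,201)).items():
    dd=f['d'][u[1],u[0]];print(nm,world("top",[u],d=[dd]))
E
```

```text
top [ 305  170   54   58 2088] [ 0.56131555 -0.21597276  0.11818017] 0.10984889454010582
((0.5601010322570801, -0.21772846579551697), (0.15448212623596191, 0.13164319097995758), 12.768193244934082) [[ 0.47022292 -0.17060533]
 [ 0.49931702 -0.29899326]
 [ 0.6499791  -0.2648516 ]
 [ 0.620885   -0.13646367]]
dot 0 nan nan [[nan nan nan]]
scene [ 176  126   61   43 1363] [ 0.56971839 -0.2114469   0.11485452] 0.1099183972267559
((0.5619617104530334, -0.2175583839416504), (0.15774469077587128, 0.13486529886722565), 12.876372337341309) [[ 0.47004554 -0.16939801]
 [ 0.50009996 -0.30087188]
 [ 0.65387785 -0.26571876]
 [ 0.62382346 -0.13424489]]
dot 31 217.0 135.0 [[ 0.50402694 -0.23156764  0.111     ]]
tinb [[ 0.63892167 -0.00293995  0.05446007]]
tina [[ 0.45399138 -0.00195084  0.06472906]]
jar [[0.78730386 0.06585923 0.08941746]]
mug [[ 0.419119   -0.480823    0.00686729]]
oilcap [[ 0.54492788 -0.45762082  0.22658955]]<stdin>:14: RuntimeWarning: Mean of empty slice.
  ret = ret.dtype.type(ret / rcount)
```

drive_tool(
  hand=[0, 0, 0, 0, 0, 0, 0, 0],
  translation=[
    [-0.8, -1, 0],
    [-0.8, -1, 0],
    [-0.8, -1, 0],
    [-0.8, -1, 0],
    [-0.8, -1, 0],
    [-0.8, -1, 0],
    [-0.8, -1, 0],
    [-0.8, -1, 0],
  ],
  roll=[0, 0, 0, 0, 0, 0, 0, 0],
)

```text
clock: 1.1
position: [0.2565, 0.2224, 0.2032]
orientation: [-0.001, 0.118, 0.993, -0.004]
ft_force: [2.0, 0.5, -0.2]
grip_width: -0.0001
```

```bash
cat >> h.py <<'E'
from scipy.spatial.transform import Rotation as Ro
a=np.radians(12.8);BX=np.array([np.cos(a),np.sin(a),0]);BY=np.array([-np.sin(a),np.cos(a),0])
BC=np.array([0.563,-0.217,0])
def st():
    o=get_obs();q=o['orientation'];M=Ro.from_quat([q[1],q[2],q[3],q[0]]).as_matrix()
    P=o['position'];b=P-BC
    print('t',o['clock'],'P',P.round(4),'box',(b@BX).round(4),(b@BY).round(4),'q',np.degrees(o['qpos']).round(1),'F',o['ft_force'].round(1),'w',round(o['grip_width'],4))
    print('toolx yaw',np.degrees(np.arctan2(M[1,0],M[0,0])).round(1),'z',M[:,2].round(3))
    return o,M
def go(bx,by,z):
    o,M=st();T=BC+BX*bx+BY*by+np.array([0,0,z]);d=M.T@(T-o['position'])/.03
    print('shift units',d.round(2))
E
python3 -c "
from h import *
go(-.06,0,.19)"
```

```text
t 1.1 P [0.2565 0.2224 0.2032] box -0.2015 0.4963 q [ 41.1 -12.6 -21.4  81.5  -0.2  54.7] F [ 2.   0.5 -0.2] w -0.0001
toolx yaw 166.4 z [-0.002 -0.007 -1.   ]
shift units [-11.57 -12.73   0.53]
```

drive_tool(
  hand=[0, 0, 0, 0, 0, 0, 0, 0],
  translation=[
    [-0.9, -1, 0],
    [-0.9, -1, 0],
    [-0.9, -1, 0],
    [-0.9, -1, 0],
    [-0.9, -1, 0],
    [-0.9, -1, 0],
    [-0.9, -1, 0],
    [-0.9, -1, 0],
  ],
  roll=[0, 0, 0, 0, 0, 0, 0, 0],
)

```text
clock: 2.1
position: [0.4121, -0.0722, 0.2033]
orientation: [-0.001, 0.118, 0.993, -0.003]
ft_force: [-0.4, 0.3, 0.8]
grip_width: 0.0002
```

drive_tool(
  hand=[0, 0, 0, 0, 0, 0],
  translation=[
    [0, 0, 0],
    [0, 0, 0],
    [0, 0, 0],
    [0, 0, 0],
    [0, 0, 0],
    [0, 0, 0],
  ],
  roll=[-0.7, -0.7, -0.7, -0.7, -0.5, 0],
)

```text
clock: 2.85
position: [0.4116, -0.0752, 0.2004]
orientation: [-0.005, -0.116, 0.993, -0.002]
ft_force: [0.6, -0.2, -1.0]
grip_width: -0.0003
```

```bash
python3 -c "
from h import *
go(-.06,0,.17)"
```

```text
t 2.85 P [ 0.4116 -0.0752  0.2004] box -0.1162 0.1718 q [-10.   -3.9 -14.5  79.8  -0.4 -23.3] F [ 0.6 -0.2 -1. ] w -0.0003
toolx yaw -166.7 z [-0.009 -0.006 -1.   ]
shift units [-1.83 -5.74  1.01]
```

drive_tool(
  hand=[0, 0, 0, 0, 0, 0, 0, 0],
  translation=[
    [-0.3, -0.9, 0.1],
    [-0.3, -0.9, 0.1],
    [-0.3, -0.9, 0.1],
    [-0.3, -0.9, 0.1],
    [-0.3, -0.9, 0.1],
    [-0.2, -0.8, 0.1],
    [-0.2, -0.5, 0.1],
    [0, 0, 0],
  ],
  roll=[0, 0, 0, 0, 0, 0, 0, 0],
)

```text
clock: 3.85
position: [0.5086, -0.2362, 0.177]
orientation: [-0.006, -0.112, 0.994, -0.001]
ft_force: [-0.8, 0.4, -0.7]
grip_width: -0.0
```

```bash
python3 -c "
from h import *
go(-.06,0,.125)"
```

```text
t 3.85 P [ 0.5086 -0.2362  0.177 ] box -0.0573 -0.0067 q [-24.6  11.6  -0.7  78.2  -0.5 -37.5] F [-0.8  0.4 -0.7] w -0.0
toolx yaw -167.2 z [-0.012 -0.004 -1.   ]
shift units [0.07 0.23 1.73]
```

drive_tool(
  hand=[0, 0, 0, 0, 0, 0],
  translation=[
    [0.05, 0.1, 0.5],
    [0.05, 0.1, 0.5],
    [0.05, 0.05, 0.4],
    [0, 0, 0.2],
    [0, 0, 0.1],
    [0, 0, 0],
  ],
  roll=[0, 0, 0, 0, 0, 0],
)

```text
clock: 4.6
position: [0.4999, -0.2271, 0.1226]
orientation: [-0.006, -0.113, 0.994, -0.001]
ft_force: [0.3, 0.2, -0.2]
grip_width: -0.0001
```

```bash
python3 -c "
from h import *
go(-.06,0,.111)
p,d=read_camera('scene');cv2.imwrite('pics/s1.png',cv2.resize(p[100:220,140:300,::-1],None,fx=4,fy=4))"
```

```text
t 4.6 P [ 0.4999 -0.2271  0.1226] box -0.0638 0.0041 q [-24.2  11.   -8.3  71.2  -0.4 -37.1] F [ 0.3  0.2 -0.2] w -0.0001
toolx yaw -167.1 z [-0.013 -0.003 -1.   ]
shift units [-0.13 -0.14  0.38]
```

View pics/s1.png

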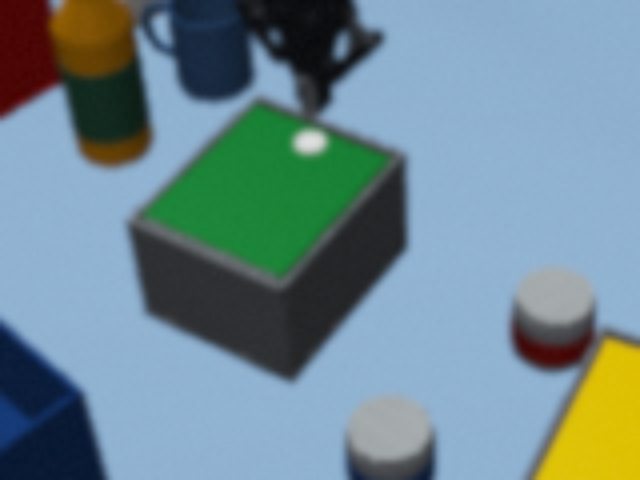

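```bash
python3 -c "
from h import *
c=get_calibration('scene')
o=get_obs()
T=BC+BX*-.06+np.array([0,0,.111])
pts=np.array([o['position'],T,T+[0,0,.012]])
u=cv2.projectPoints(pts,c['rvec'],c['tvec'],c['intrinsics'],np.array([c['k1'],0,0,0.]))[0].reshape(-1,2);print(u,(u-[140,100])*4)
p,d=read_camera('top');cv2.imwrite('pics/t1.png',cv2.resize(p[140:260,280:420,::-1],None,fx=4,fy=4))"
```

```text
[[218.5822424  132.29421549]
 [217.16332842 135.24529681]
 [216.93783944 132.47365908]] [[314.32896958 129.17686198]
 [308.65331367 140.98118722]
 [307.75135776 129.89463631]]
```

View pics/t1.png

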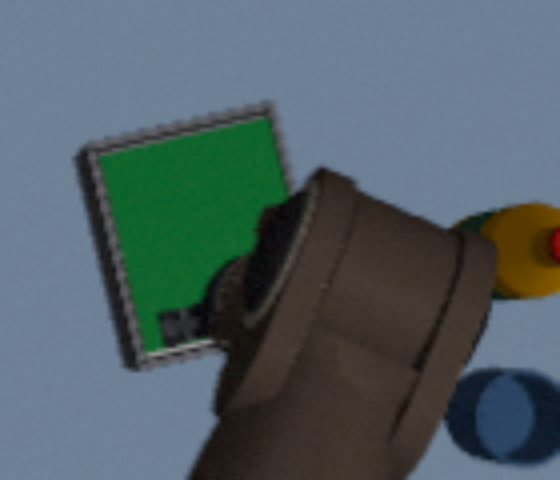

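```bash
python3 -c "
from h import *
p,d=read_camera('scene')
st()
ys,xs=np.mgrid[112:142,206:232]
W=world('scene',np.c_[xs.ravel(),ys.ravel()],d=d[112:142,206:232].ravel()).reshape(30,26,3)
for r in range(0,30,1):
  print(r+112,' '.join('%4d'%(1000*z) for z in W[r,:,2]))
cv2.imwrite('pics/s2.png',cv2.resize(p[105:145,195:245,::-1],None,fx=12,fy=12,interpolation=0))"
```

```text
t 4.75 P [ 0.5002 -0.2274  0.123 ] box -0.0635 0.0038 q [-24.2  11.   -8.3  71.3  -0.4 -37.1] F [-0.4  0.4 -0.6] w -0.0002
toolx yaw -167.1 z [-0.012 -0.003 -1.   ]
112  203  206  207  206  214  214  217  214  213  222  224  225  227  219  214  212  208  205    1    0  236  233  236  236  239  237
113  200  200  202  203  201  211  215  211  208  219  220  222  223  218  214  209  204  201   -3    0  229  228  232  235  234  233
114   -3  199  197  199  193  201  208  202  205  215  214  217  217  212  210  199  202   -2   -1  203  224  226  228  231  232  230
115   -1  195  194  197  194  198  200  200  202  196  214  215  212  209  196  198  201  200  204  220  220  224  225  227  227    1
116   -5   -4   -7    1    0  193  195  199  198  196  201  206  209  206  199  200  204  210  212  214  219  218  219  221   -3    0
117    0   -1   -2    0   -2   -1  190  195  193  190  197  199  203  201  198  201  206  208  211  212  209    0    1   -2    2    1
118   -2    0    0    0    0    0  189  190  190  190  191  195  198  198  192  200  199  202  206  206   -2    1    2    0    1   
[... 2384 characters left out ...]
  109  115  117  110  108  104
137  108  110  112  108  108  112  111  111  108  108  109  114  110  108  107  108  113  111  109  110  109  111  112  112  109  109
138  111  108  108  110  108  110  112  109  111  108  110  109  107  112  110  107  107  107  110  109  107  108  110  110  109  110
139  111  108  111  112  113  107  110  108  108  110  110  109  107  115  110  107  110  111  107  109  109  109  112  110  109  111
140  106  111  110  111  108  111  107  110  111  109  110  110  112  110  112  109  108  112  112  111  109  110  111  108  112  110
141  112  107  110  109  109  111  111  109  106  109  109  109  109  109  106  111  108  109  108  111  111  108  111  109  113  109
```

View pics/s2.png

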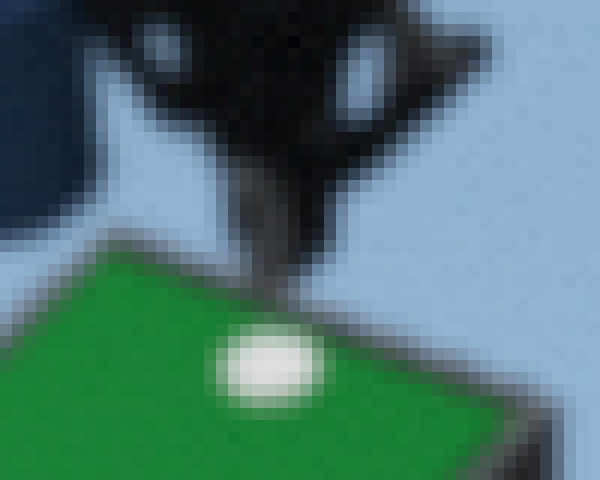

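```bash
python3 -c "
from h import *
for n in('scene','top'):
  p,d=read_camera(n)
  if n=='scene': uv=[(216,127),(217,127),(218,127),(219,127),(217,125),(217,122),(217,119)]
  else: uv=[(280+u/4,140+v/4) for u,v in[(170,325),(180,325),(190,320),(180,335),(180,315),(165,335)]]
  uv=np.round(uv).astype(int)
  print(n,np.c_[uv,world(n,uv,d=d[uv[:,1],uv[:,0]]).round(4)*1000])
"
```

```text
scene [[ 216.   127.   511.3 -224.7  153.6]
 [ 217.   127.   510.7 -220.4  155.8]
 [ 218.   127.   507.8 -219.   154.8]
 [ 219.   127.   506.9 -215.1  156.5]
 [ 217.   125.   509.6 -221.   163. ]
 [ 217.   122.   508.6 -221.   174.6]
 [ 217.   119.   513.5 -214.2  193.4]]
top [[ 322.   221.   489.4 -170.5  245.5]
 [ 325.   221.   489.3 -178.3  249.3]
 [ 328.   220.   492.  -185.9  254.4]
 [ 325.   224.   481.  -180.2  235.3]
 [ 325.   219.   495.1 -180.8  232.5]
 [ 321.   224.   481.1 -168.2  240.6]]
```

drive_tool(
  hand=[0, 0, 0, 0],
  translation=[
    [-0.12, -0.12, 0.12],
    [0, 0, 0.1],
    [0, 0, 0.1],
    [0, 0, 0],
  ],
  roll=[0, 0, 0, 0],
)

```text
clock: 5.35
position: [0.5049, -0.2305, 0.1127]
orientation: [-0.006, -0.113, 0.994, -0.001]
ft_force: [-0.5, -0.1, 1.0]
grip_width: -0.0003
```

```bash
python3 -c "
from h import *
go(-.06,0,.111)
p,d=read_camera('scene')
cv2.imwrite('pics/s3.png',cv2.resize(p[105:145,195:245,::-1],None,fx=12,fy=12,interpolation=0))"
```

```text
t 5.35 P [ 0.5049 -0.2305  0.1127] box -0.0596 -0.0003 q [-24.3  11.8  -8.6  70.1  -0.5 -37.2] F [-0.5 -0.1  1. ] w -0.0003
toolx yaw -167.1 z [-0.012 -0.003 -1.   ]
shift units [0.01 0.01 0.06]
```

View pics/s3.png

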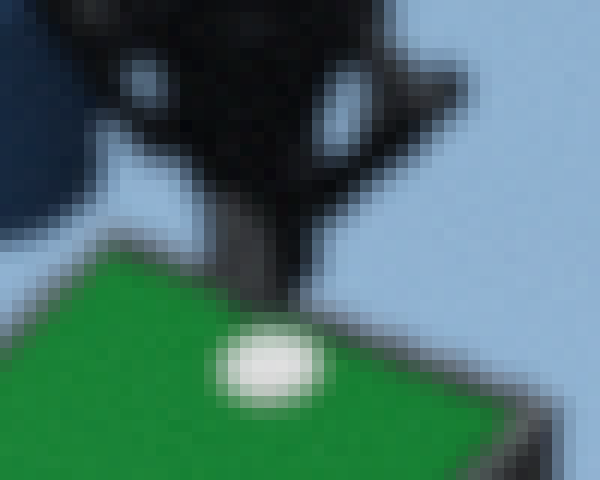

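drive_tool(
  hand=[0, 0, 0],
  translation=[
    [0, 0, 0.1],
    [0, 0, 0.1],
    [0, 0, 0],
  ],
  roll=[0, 0, 0],
)

```text
clock: 5.78
position: [0.5049, -0.2305, 0.1065]
orientation: [-0.006, -0.113, 0.994, -0.001]
ft_force: [0.2, 0.5, 0.7]
grip_width: 0.0
```

drive_tool(
  hand=[0, 0, 0],
  translation=[
    [0, 0, 0.1],
    [0, 0, 0.1],
    [0, 0, 0],
  ],
  roll=[0, 0, 0],
)

```text
clock: 6.15
position: [0.5048, -0.2305, 0.1001]
orientation: [-0.006, -0.113, 0.994, -0.001]
ft_force: [-0.1, -0.4, -0.5]
grip_width: 0.0001
```

```bash
python3 -c "
from h import *
go(-.06,0,.111)
p,d=read_camera('scene')
cv2.imwrite('pics/s4.png',cv2.resize(p[105:145,195:245,::-1],None,fx=12,fy=12,interpolation=0))"
```

```text
t 6.15 P [ 0.5048 -0.2305  0.1001] box -0.0598 -0.0003 q [-24.3  12.   -9.9  68.6  -0.5 -37.2] F [-0.1 -0.4 -0.5] w 0.0001
toolx yaw -167.1 z [-0.011 -0.004 -1.   ]
shift units [ 0.01  0.01 -0.36]
```

View pics/s4.png

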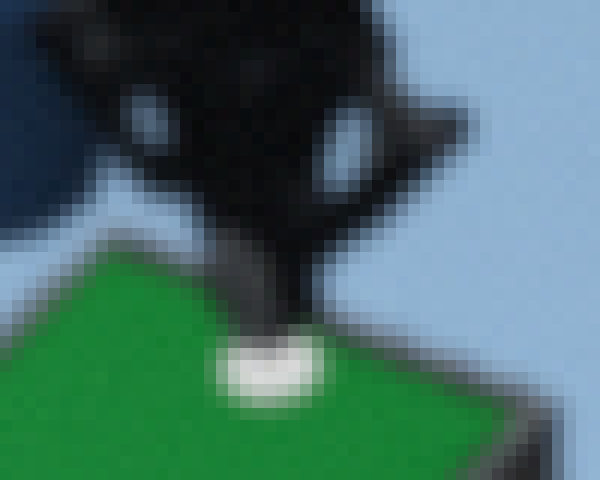

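drive_tool(
  hand=[0, 0, 0],
  translation=[
    [0, 0, 0.1],
    [0, 0, 0.06],
    [0, 0, 0],
  ],
  roll=[0, 0, 0],
)

```text
clock: 6.58
position: [0.5048, -0.2306, 0.0952]
orientation: [-0.006, -0.113, 0.994, -0.001]
ft_force: [0.3, 0.2, -0.0]
grip_width: -0.0
```

```bash
python3 -c "
from h import *
go(-.06,0,.111)
p,d=read_camera('scene')
uv=np.array([(u,v) for v in range(120,137) for u in (216,217,218)])
W=world('scene',uv,d=d[uv[:,1],uv[:,0]])-BC
print(np.c_[uv,(np.c_[W@BX,W@BY,W[:,2]]*1000).round(0)].astype(int))
cv2.imwrite('pics/s5.png',cv2.resize(p[105:145,195:245,::-1],None,fx=12,fy=12,interpolation=0))"
```

```text
t 6.575 P [ 0.5048 -0.2306  0.0952] box -0.0597 -0.0004 q [-24.3  12.1 -10.4  67.9  -0.4 -37.2] F [ 0.3  0.2 -0. ] w -0.0
toolx yaw -167.1 z [-0.011 -0.004 -1.   ]
shift units [ 0.02  0.01 -0.53]
[[216 120 -41  15 194]
 [217 120 -44  16 193]
 [218 120 -48  17 190]
 [216 121 -41  14 190]
 [217 121 -44  16 188]
 [218 121 -50  15 184]
 [216 122 -43  12 184]
 [217 122 -45  15 184]
 [218 122 -51  14 179]
 [216 123 -48   9 175]
 [217 123 -47  13 178]
 [218 123 -52  13 174]
 [216 124 -47   9 172]
 [217 124 -46  14 175]
 [218 124 -51  14 171]
 [216 125 -48   8 167]
 [217 125 -48  12 168]
 [218 125 -49  15 168]
 [216 126 -43  11 167]
 [217 126 -48  12 164]
 [218 126 -51  13 163]
 [216 127 -49   6 157]
 [217 127 -47  12 161]
 [218 127 -50  13 159]
 [216 128 -46   8 156]
 [217 128 -55   5 148]
 [218 128 -52  12 153]
 [216 129 -49   6 149]
 [217 129 -51   8 148]
 [218 129 -52  12 149]
 [216 130 -48   6 145]
 [217 130 -54   6 141]
 [218 130 -51  12 145]
 [216 131 -47   6 141]
 [217 131 -52   7 138]
 [218 131 -50  12 142]
 [216 132 -47   7 138]
 [217 132 -52   7 134]
 [218 132 -53  10 135]
 [216 133 -47   6 133]
 [217 133 -54   5 127]
 [218 133 -52  10 131]
 [216 134 -48   5 128]
 [217 134 -50   7 127]
 [218 134 -53   9 125]
 [216 135 -59  -4 112]
 [217 135 -53   4 119]
 [218 135 -62   2 111]
 [216 136 -57  -2 109]
 [217 136 -59   0 109]
 [218 136 -57   5 112]]
```

View pics/s5.png

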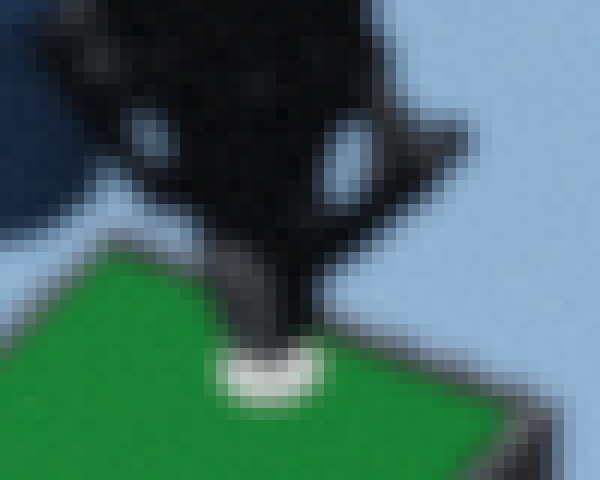

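drive_tool(
  hand=[0, 0, 0, 0],
  translation=[
    [0, 0, 0.1],
    [0, 0, 0.1],
    [0, 0, 0.06],
    [0, 0, 0],
  ],
  roll=[0, 0, 0, 0],
)

```text
clock: 7.12
position: [0.5048, -0.2306, 0.0869]
orientation: [-0.006, -0.113, 0.994, -0.001]
ft_force: [0.5, 0.9, 0.2]
grip_width: 0.0002
```

drive_tool(
  hand=[0, 0],
  translation=[
    [0, 0, 0.06],
    [0, 0, 0],
  ],
  roll=[0, 0],
)

```text
clock: 7.38
position: [0.5049, -0.2307, 0.0862]
orientation: [-0.005, -0.113, 0.994, -0.001]
ft_force: [-1.3, 1.3, 2.3]
grip_width: 0.0
```

drive_tool(
  hand=[0, 0],
  translation=[
    [0, 0, 0.06],
    [0, 0, 0],
  ],
  roll=[0, 0],
)

```text
clock: 7.62
position: [0.5049, -0.2307, 0.0855]
orientation: [-0.005, -0.113, 0.994, -0.002]
ft_force: [-0.3, 1.4, 2.5]
grip_width: -0.0003
```

drive_tool(
  hand=[0, 0],
  translation=[
    [0, 0, 0.12],
    [0, 0, 0.08],
  ],
  roll=[0, 0],
)

```text
clock: 7.88
position: [0.5049, -0.2309, 0.081]
orientation: [-0.004, -0.113, 0.994, -0.002]
ft_force: [-4.8, 2.6, 15.6]
grip_width: 0.0001
```

drive_tool(
  hand=[0, 0, 0, 0, 0, 0],
  translation=[
    [0, 0, 0],
    [0, 0, -0.6],
    [0.3, 0, -1],
    [0.8, 0, -1],
    [1, 0, -0.8],
    [1, 0, 0],
  ],
  roll=[0, 0, 0, 0, 0, 0],
)

```text
clock: 8.62
position: [0.4149, -0.2515, 0.1854]
orientation: [-0.004, -0.114, 0.993, -0.002]
ft_force: [-0.6, 0.0, -0.9]
grip_width: -0.0001
```

```bash
python3 -c "
from h import *
go(-.06,0,.111)
p,d=read_camera('scene')
cv2.imwrite('pics/s6.png',cv2.resize(p[80:220,130:310,::-1],None,fx=4,fy=4))"
```

```text
t 8.625 P [ 0.4149 -0.2515  0.1854] box -0.152 -0.0009 q [-30.9   3.2  -9.4  77.7  -0.5 -44. ] F [-0.6  0.  -0.9] w -0.0001
toolx yaw -166.9 z [-0.008 -0.005 -1.   ]
shift units [-3.09  0.02  2.45]
```

View pics/s6.png

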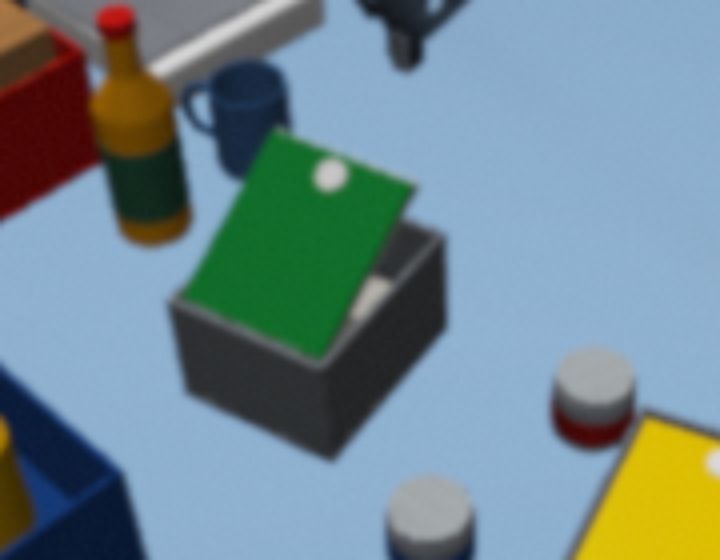

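The lid is ajar with its edge clear. The fingertip measured about 24 mm higher than the TCP says, since contact came at a reported z of 0.0865. I'll carry that offset into the push.

drive_tool(
  hand=[0, 0, 0, 0, 0],
  translation=[
    [0, 0, 0.8],
    [0, 0, 0.7],
    [-0.7, 0, 0.4],
    [-0.6, 0, 0.1],
    [0, 0, 0],
  ],
  roll=[0, 0, 0, 0, 0],
)

```text
clock: 9.3
position: [0.4519, -0.2435, 0.1231]
orientation: [-0.004, -0.112, 0.994, -0.003]
ft_force: [-1.0, 0.1, 0.0]
grip_width: -0.0001
```

```bash
python3 -c "
from h import *
go(-.076,0,.131)
p,d=read_camera('scene')
cv2.imwrite('pics/s7.png',cv2.resize(p[80:220,130:310,::-1],None,fx=4,fy=4))"
```

```text
t 9.3 P [ 0.4519 -0.2435  0.1231] box -0.1142 -0.0013 q [-28.    6.9 -13.1  70.2  -0.6 -40.9] F [-1.   0.1  0. ] w -0.0001
toolx yaw -167.1 z [-0.008 -0.007 -1.   ]
shift units [-1.27  0.04 -0.28]
```

View pics/s7.png

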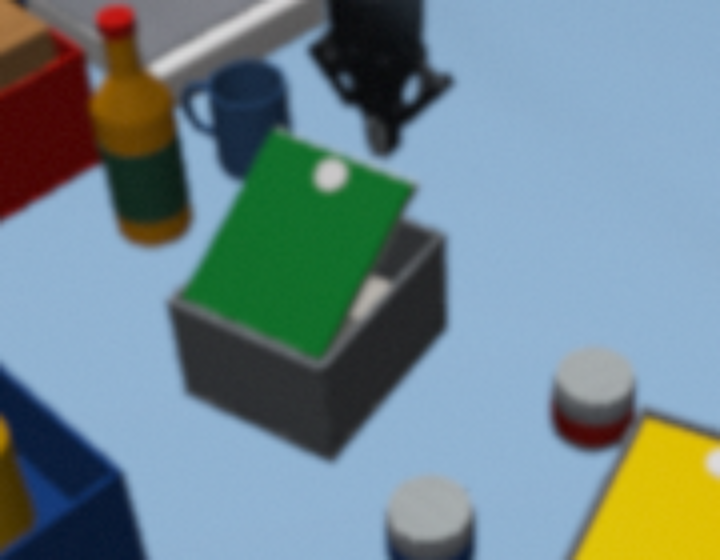

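drive_tool(
  hand=[0, 0, 0, 0, 0, 0, 0],
  translation=[
    [-0.4, 0, -0.2],
    [-0.3, 0, -0.15],
    [-0.2, 0, 0],
    [-0.2, 0, 0],
    [-0.15, 0, 0],
    [-0.15, 0, 0],
    [0, 0, 0],
  ],
  roll=[0, 0, 0, 0, 0, 0, 0],
)

```text
clock: 10.22
position: [0.4855, -0.2364, 0.1361]
orientation: [-0.013, -0.11, 0.994, -0.006]
ft_force: [1.3, 0.5, 0.6]
grip_width: -0.0
```

```bash
python3 -c "
from h import *
go(-.059,0,.158)
p,d=read_camera('scene')
cv2.imwrite('pics/s8.png',cv2.resize(p[80:220,130:310,::-1],None,fx=4,fy=4))"
```

```text
t 10.225 P [ 0.4855 -0.2364  0.1361] box -0.0799 -0.0017 q [-25.1  10.2  -7.7  73.1  -1.4 -37.8] F [1.3 0.5 0.6] w -0.0
toolx yaw -167.3 z [-0.025 -0.015 -1.   ]
shift units [-0.67  0.05 -0.75]
```

View pics/s8.png

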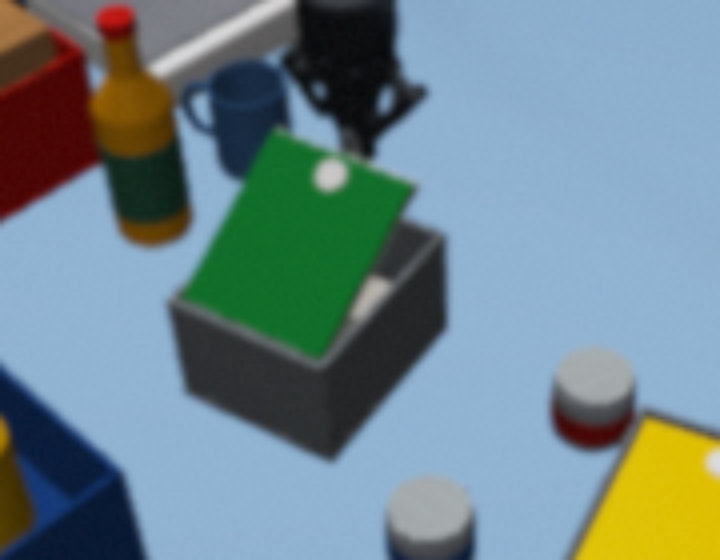

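drive_tool(
  hand=[0, 0, 0, 0, 0],
  translation=[
    [-0.25, 0, -0.25],
    [-0.25, 0, -0.25],
    [-0.25, 0, -0.25],
    [-0.25, 0, -0.25],
    [0, 0, 0],
  ],
  roll=[0, 0, 0, 0, 0],
)

```text
clock: 10.9
position: [0.5037, -0.2324, 0.1663]
orientation: [-0.026, -0.108, 0.994, -0.009]
ft_force: [0.1, -0.7, 0.0]
grip_width: 0.0
```

```bash
cat >> h.py <<'E'
def look(k):
    p,d=read_camera('scene')
    cv2.imwrite(f'pics/{k}.png',cv2.resize(p[60:220,130:310,::-1],None,fx=3,fy=3))
E
python3 -c "
from h import *
go(-.037,0,.181);look('s9')"
```

```text
t 10.9 P [ 0.5037 -0.2324  0.1663] box -0.0613 -0.0018 q [-23.4  12.4  -1.2  78.5  -2.4 -35.7] F [ 0.1 -0.7  0. ] w 0.0
toolx yaw -167.7 z [-0.05  -0.024 -0.998]
shift units [-0.78  0.06 -0.53]
```

View pics/s9.png

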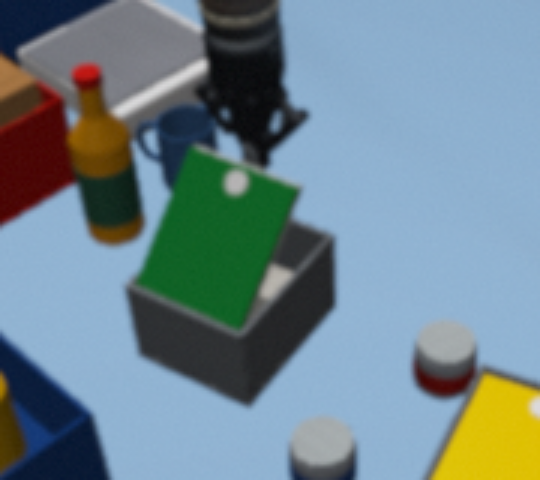

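```bash
cat >> h.py <<'E'
def lid():
    p,d=read_camera('scene');p=p.astype(int);r,g,b=p[...,0],p[...,1],p[...,2]
    m=(g>1.6*r)&(g>1.4*b)&(g>60);m[:,:150]=0;m[:60]=0;m[200:]=0;m[:,280:]=0
    nl,l,s,c=cv2.connectedComponentsWithStats(m.astype(np.uint8));k=1+np.argmax(s[1:,4])
    mm=cv2.erode((l==k).astype(np.uint8),np.ones((3,3)))
    v,u=np.nonzero(mm);W=world('scene',np.c_[u,v],d=d[v,u])-BC
    X=W@BX;Z=W[:,2];A=np.c_[X,W@BY,Z]
    A=A-np.median(A,0);A=A[np.linalg.norm(A,axis=1)<.12]
    n=np.linalg.svd(A-A.mean(0),full_matrices=False)[2][2];n*=np.sign(n[0]) 
    th=np.arctan2(n[0],n[2]);print('lid',round(th,3),'top z',np.percentile(Z,99).round(3),len(u))
    c=(.078-.16*np.cos(th)-.006*np.sin(th),.104+.16*np.sin(th)-.006*np.cos(th));print('edge',np.round(c,4))
E
python3 -c "
from h import *
lid()"
```

```text
lid 0.718 top z 0.206 1583
edge [-0.0465  0.2047]
```

drive_tool(
  hand=[0, 0, 0, 0, 0],
  translation=[
    [-0.35, 0, -0.05],
    [-0.35, 0, -0.1],
    [-0.35, 0, -0.15],
    [-0.3, 0, -0.15],
    [0, 0, 0],
  ],
  roll=[0, 0, 0, 0, 0],
)

```text
clock: 11.62
position: [0.5214, -0.2288, 0.1861]
orientation: [-0.045, -0.104, 0.993, -0.016]
ft_force: [0.4, 0.9, 0.2]
grip_width: -0.0002
```

```bash
python3 -c "
from h import *
go(-.011,0,.199);lid()"
```

```text
t 11.625 P [ 0.5214 -0.2288  0.1861] box -0.0432 -0.0023 q [-21.4  15.4   5.   83.3  -4.  -33.3] F [0.4 0.9 0.2] w -0.0002
toolx yaw -168.1 z [-0.086 -0.041 -0.995]
shift units [-1.03  0.08 -0.53]
lid 0.894 top z 0.224 1575
edge [-0.0268  0.225 ]
```

drive_tool(
  hand=[0, 0, 0, 0, 0],
  translation=[
    [-0.45, 0, -0.1],
    [-0.45, 0, -0.1],
    [-0.4, 0, -0.1],
    [-0.4, 0, -0.1],
    [0, 0, 0],
  ],
  roll=[0, 0, 0, 0, 0],
)

```text
clock: 12.3
position: [0.5531, -0.2225, 0.21]
orientation: [-0.057, -0.101, 0.993, -0.024]
ft_force: [1.4, -0.5, 1.0]
grip_width: 0.0003
```

```bash
python3 -c "
from h import *
go(.018,0,.212);lid();look('s10')"
```

```text
t 12.3 P [ 0.5531 -0.2225  0.21  ] box -0.0109 -0.0031 q [-19.1  19.4  13.3  88.6  -5.3 -30.5] F [ 1.4 -0.5  1. ] w 0.0003
toolx yaw -168.5 z [-0.108 -0.06  -0.992]
shift units [-0.95  0.12 -0.18]
lid 1.143 top z 0.244 1474
edge [0.0062 0.2471]
```

View pics/s10.png

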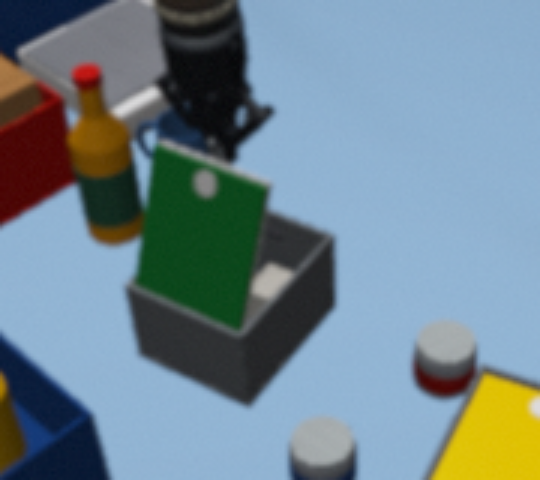

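drive_tool(
  hand=[0, 0, 0, 0],
  translation=[
    [-0.45, 0, 0.08],
    [-0.45, 0, 0.06],
    [-0.45, 0, 0.05],
    [0, 0, 0],
  ],
  roll=[0, 0, 0, 0],
)

```text
clock: 12.9
position: [0.5777, -0.2186, 0.2223]
orientation: [-0.06, -0.1, 0.993, -0.034]
ft_force: [1.1, 1.6, 0.4]
grip_width: -0.0001
```

```bash
python3 -c "
from h import *
go(.018,0,.212);lid();look('s11')"
```

```text
t 12.9 P [ 0.5777 -0.2186  0.2223] box 0.014 -0.0048 q [-17.5  22.2  18.6  91.2  -6.3 -28.7] F [1.1 1.6 0.4] w -0.0001
toolx yaw -168.7 z [-0.112 -0.079 -0.991]
shift units [-0.17  0.18  0.32]
lid 1.318 top z 0.253 1310
edge [0.0322 0.2574]
```

View pics/s11.png

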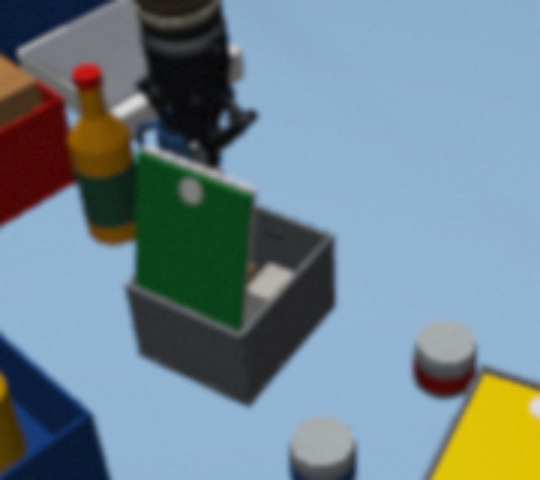

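drive_tool(
  hand=[0, 0, 0, 0],
  translation=[
    [-0.45, 0, 0.2],
    [-0.45, 0, 0.15],
    [-0.45, 0, 0.1],
    [0, 0, 0],
  ],
  roll=[0, 0, 0, 0],
)

```text
clock: 13.5
position: [0.6075, -0.2124, 0.2317]
orientation: [-0.054, -0.1, 0.993, -0.041]
ft_force: [0.2, -0.5, -0.6]
grip_width: 0.0001
```

```bash
python3 -c "
from h import *
go(.018,0,.212);lid();look('s12')"
```

```text
t 13.5 P [ 0.6075 -0.2124  0.2317] box 0.0444 -0.0054 q [-16.   24.7  23.5  92.8  -6.7 -27.2] F [ 0.2 -0.5 -0.6] w 0.0001
toolx yaw -168.8 z [-0.098 -0.093 -0.991]
shift units [0.8  0.21 0.74]
lid 2.113 top z 0.259 15
edge [0.1554 0.2441]
```

View pics/s12.png

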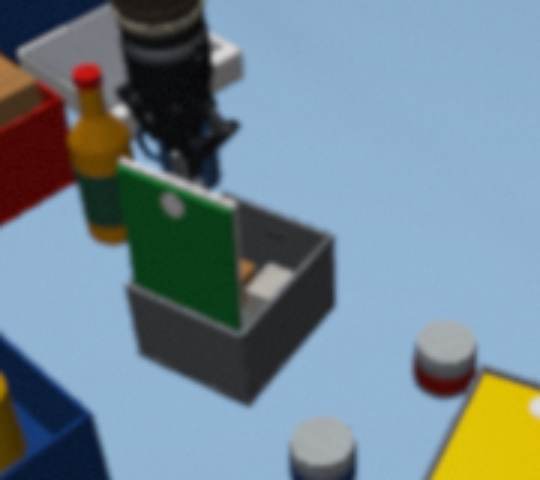

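The lid now looks close to upright, so I'll back away from its underside.

drive_tool(
  hand=[0, 0, 0, 0, 0, 0, 0],
  translation=[
    [0.4, 0, 0],
    [0.8, 0, 0],
    [1, 0, 0],
    [1, 0, 0],
    [1, 0, -0.5],
    [0.5, 0, -0.5],
    [0, 0, 0],
  ],
  roll=[0, 0, 0, 0, 0, 0, 0],
)

```text
clock: 14.48
position: [0.4698, -0.2373, 0.2642]
orientation: [-0.062, -0.1, 0.992, -0.036]
ft_force: [0.1, -0.3, -0.5]
grip_width: 0.0
```

```bash
sed -i 's/(g>60)/(g>40)/' h.py; python3 -c "
from h import *
st();lid();look('s13')
p,d=read_camera('scene');cv2.imwrite('pics/s14.png',p[:,:,::-1])
p,d=read_camera('top');cv2.imwrite('pics/t2.png',p[:,:,::-1])
p0=np.load('top0.npz')['p']
W=None
"
```

```text
t 14.475 P [ 0.4698 -0.2373  0.2642] box -0.0954 0.0009 q [-22.5  11.5   9.6  92.4  -7.  -33.8] F [ 0.1 -0.3 -0.5] w 0.0
toolx yaw -168.7 z [-0.115 -0.084 -0.99 ]
lid 1.466 top z 0.257 1195
edge [0.0553 0.2625]
```

View pics/s14.png

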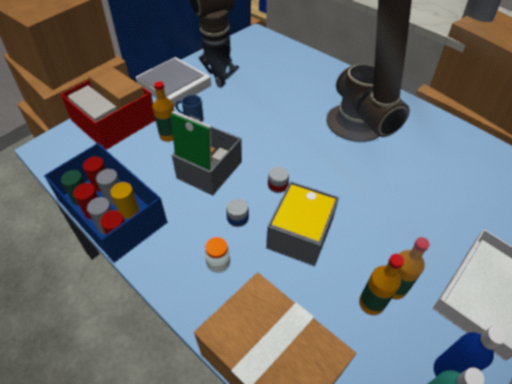

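View pics/t2.png

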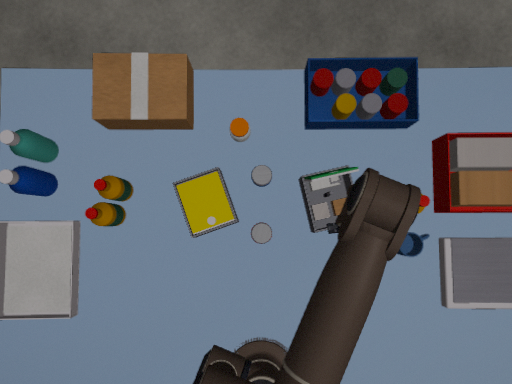

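The lid stands at about 1.47 rad and stays there. The yellow lid is shut at (206,203), and the tins, jar, bottles and mug are where they were in the first picture. The finger is clear of everything.

```bash
python3 -c "
from h import *
lid();print(sign_off())"
```

```text
lid 1.466 top z 0.258 1192
edge [0.0553 0.2625]
the job is handed in; nothing more can be done
None
```

The green box is open and the job is handed in. I pressed the white dot until the catch let go and the lid sprang ajar. Then I pushed the free edge along its arc with the shut fingers and backed clear.

**Last checks:**
- **Green lid:** it stands at about 1.47 rad, from a plane fit to the depth image. It read the same twice after I let go.
- **Yellow box and bystanders:** the yellow lid is shut and every bystander looks unmoved. I compared the final pictures with the first by eye and did not measure positions. In the top view the arm covers most of the right-hand bottle.
- **Force and time:** the wrist force was about zero after the finger backed away. The clock stood at about 15 s of the allowed 51.

**Disagreements:**
- **Fingertip height:** the real fingertip was about 24 mm higher than the reported TCP, seen in the depth image and confirmed when I touched the lid. I allowed for this in the push.
- **Press force:** the press reached about 16 N, more than the 5 to 7 N needed, because the lid went to its stop.
- **Tool tilt:** the tool tilted by up to about 8 degrees during the push, with no visible effect.

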